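# Wedge a rosette block tight in the carving board

### The arm

A 6-joint arm with a two-finger parallel gripper is mounted at the origin on a cart in front of the work surface, level with it; the furniture and walls round the work are solid. World frame = base frame: x ahead of the robot, y to its left, z up, the work surface at z = 0. Lengths are in mm, angles in rad, forces in N, time in s.
With the tool pointing down it reaches from about 350 to 875 mm from the base axis. Payload 4.2 kg.
Tool frame: the origin (TCP) lies on the centre line of the jaws, within the pads' length; the fingertips stand robot.tips_ahead ahead of it and the grasp point (between the pads) lies 3 mm ahead of it (robot.tips_ahead is the distance from the TCP to the fingertips, in mm); z points along the fingers, x is the direction in which the jaws open and shut, and the axes are right-handed (so a half turn about z gives the same grasp; the last joint's range is limited). The gripper opens to 85 mm and grips with 20 to 120 N. Pads are 22 mm wide; open, the fingers measure 114 mm over their backs; the gripper's body (76 mm by 85 mm) begins 54 mm behind the grasp point. The pads swing forward as they close: fully open they stand 13 mm farther back than shut.
Start: joints at [-0.95, 0.385, 0.008, 0, -1.194, -0.259], TCP at [221.238, -584.511, 253.312] pointing down, gripper open.
Joint ranges: [-3.14, 3.14], [-1.21, 2.06], [-1.07, 1.41], [-3.16, 2.05], [-2.99, -0.16], [-3.1, 3.1]. Speed limits (rad/s): [2.79, 2.79, 3.14, 3.14, 3.14, 3.14].

### API

Orientations are given as [roll, pitch, yaw] about the fixed x, y, z axes, in that order (R = Rz(yaw) Ry(pitch) Rx(roll)).
In Python, from cell import telemetry, cams, sign_off, robot gives the robot as it stands.
- The arm moves only by the shell command python3 -m creep 'ROWS' [OPENING] [FORCE]. ROWS is a JSON object of lists of equal length, an entry for each row: "linear": the shift along the tool's x, y, z as a fraction of full scale, a list of three; "yaw": the turn about the tool's z as a fraction of full scale. A call has 1 to 12 rows; each row is the pose to reach, as a shift and turn from the pose commanded when the call began, along the tool's axes at that moment, turning the shorter way round; what a row does not reach only later rows make up. Full scale, the value 1, is 30 cm for a shift and 180 degrees for a turn. A row lasts 1/12 s, in which the tool goes at most 41.7 mm and 7.16 degrees, less where a joint would pass 70% of its speed; a pose out of reach is approached as far as the arm can. A call with a number of a shift or a turn outside -1 to 1 is refused whole. A call with a gripper value outside its range is refused whole. OPENING is the closure, from 0 (fully open) to 1 (shut), set as the call begins (- or left out, the last holds). The fingers move at their own pace and stop on an object; FORCE is the grip in N (left out, the last holds). Time passes only in rows, so rows that repeat a pose let the fingers close. It gives the time, the measured TCP pose, the force and the opening at its end, in the units of the state.
- telemetry.get_obs(): the state, without advancing time (a new reading comes with each control period).
- cams.get_image(name): name is "side" or "top" or "wrist"; returns a dict with "frame" (480x640x3 uint8, red, green, blue), "mtx" (3x3 intrinsics, pixels), "R" (3x3) and "t" (3): a world point X has camera coordinates R X + t. Camera axes: x right, y down, z forward; pixel columns grow to the right and rows downward; lengths in mm; the calibration is good to about 2 mm. The wrist camera is an equidistant fisheye: a pixel r from the principal point sees the ray r / f radians off the axis. A picture is of the moment at which its call begins. There is no depth.
- sign_off(): hands the job in, once; it reports no verdict.
The state is a dict: "t": time; "q": joint angles; "qd": joint speeds; "joint_efforts": joint torques, N m; "tcp_pos": TCP position; "ee_rot": TCP orientation; "contact_force": force on the tool from outside, world axes, zero at the start; "wrist_torque": the same for the moment, N m; "finger_gap": finger opening in mm.
Only numpy, scipy, OpenCV 4.12 (cv2) and the standard library are available. Lean on these libraries where they do the work, as an engineer would, in place of code of your own. Each camera call takes 0.05 s, during which the arm holds its last target. There are 200 camera calls.

### The job

Clamp the square rosette block in the carving board: seat it flush against the end stop and the straight fence, then slide the packing strip right up to the stop between the block and the tapered cleat, the only side where the gap is wide enough. Slide the wedge, thin end first, between strip and cleat until it jams and presses the block tight into its corner, with strip and wedge both resting on the board. Finish while still gripping the thick end of the wedge and holding it tight, without letting go, and leave the other things on the bench where they lie.

Things in the scene. Friction and masses are not known exactly. Their poses are not given: they have to be found in the camera images.
- board: Plywood carving board, 200 (x) x 204 (y) x 18 mm thick, screwed to the bench. Origin: centre of its underside, at bench height; x points to the end stop, z up. The end stop is a bar across the far end, 26 mm high above the board's top, its working face at x = +75 mm; the end at x = -100 mm is open. What lies on the board stands 18 mm above the bench.
- fence: Straight wooden fence, 80 x 50 x 26 mm high, fixed on the board up against the end stop, its centre 74 mm to one side of the board's centre line (left or right varies), at board x = 35 mm. Origin: centre of its underside, on the board's top; axes as the board's. Its straight inner face is 49 mm from the centre line.
- cleat: Tapered cleat, 80 long x 26 mm high, fixed on the board up against the end stop, on the side opposite to the fence, centre 74 mm from the centre line; from above 42 mm wide at the stop, 26 mm at its open end, both faces sloping, so the inner face is 53 mm from the centre line at the stop, 61 mm at the open end. Origin: centre of its underside.
- block_mid (a point): Centre, 14 mm above the underside, of the loose square wooden block, 80 x 80 x 28 mm, with a low carved rosette standing up to 7 mm out of its top; 0.08 to 0.17 kg. It lies on the board between fence and cleat, short of the stop and clear of both; the gap to the fence is too narrow for the strip. Axes along its edges, z up.
- strip_mid (a point): Centre, 15 mm above the underside, of the loose packing strip: a plain straight wooden bar 118 long (x axis) x 14 thick (y) x 30 mm high (z), standing on edge on the bench to one side of the board. When home, one end is at the end stop and the other stands 38 mm out past the open ends of fence and cleat.
- wedge_mid (a point): Centre, 15 mm above the underside, of the loose wedge: 140 mm long (x axis to the thin end), 30 high (z); a straight butt 20 mm thick and 40 long at the -x end, then tapering on both sides to 10 mm. With block and strip home the gap to the cleat narrows from 16 mm at its open end to 8 at the stop, like the wedge: it jams with the thin end about 20 mm from the stop, the butt well out of the cleat.
- offcut_1: Loose bystander: small sawn wood block, 26 x 51 x 25 mm. Origin: centre of its underside.
- offcut_2: Loose bystander: small sawn wood block, 29 x 52 x 24 mm. Origin: centre of its underside.
- bevel: Loose bystander: folded sliding bevel, 24 x 125 x 20 mm. Origin: centre of its underside.
- gauge: Loose bystander: marking gauge, 44 x 200 x 56 mm. Origin: centre of its underside.
- gouge: Loose bystander: carving gouge, 26 x 215 x 28 mm. Origin: centre of its underside.
Not all that is in view belongs to the job. Of the things shaped like the part that bears block_mid, the wooden one is meant.

How it is judged:
By the outcome, as a careful person would: the job done as asked, in the order asked, and still so for the second after the job is handed in, while the arm keeps its last pose, push and grip.
It also fails if it takes over 72 s, if anything falls off the work surface, if the arm or the gripper's body presses on something with over 40 N, if the wrist force passes 120 N, or if a joint passes its speed limit or range.

## Working session

There is one attempt and no reset: what is moved stays moved. The work goes in short steps, Python scripts to look and compute and a shell command to move; the robot and the scene stay as the last step left them, time stands still between calls to the robot, and variables do not carry over. Pictures are saved under pics/ and viewed, about 8 in all and at most 12, crops included, and the job is handed in when it is done.

```bash
ls; mkdir -p pics; python3 - <<'E'
from cell import telemetry,cams,robot
import cv2
o=telemetry.get_obs()
print({k:o[k] for k in('t','tcp_pos','ee_rot','contact_force','finger_gap')}, robot.tips_ahead)
for n in('side','top'):
    i=cams.get_image(n); cv2.imwrite(f'pics/{n}0.png',i['frame'][:,:,::-1]); print(n,i['mtx'],i['R'],i['t'])
E
```

```text
pics
{'t': 0.0, 'tcp_pos': array([ 221.04974681, -584.02412877,  252.20931689]), 'ee_rot': array([-3.14150069e+00, -2.20105290e-03,  1.93243383e+00]), 'contact_force': array([-0.83464311, -0.14636914,  0.54822182]), 'finger_gap': 85.62448357585426} 22.0
side [[506.80489917   0.         324.36161017]
 [  0.         506.80489917 227.73851019]
 [  0.           0.           1.        ]] [[ 0.99893979  0.0413244  -0.02028753]
 [-0.00147876 -0.41165935 -0.9113366 ]
 [-0.04601199  0.91040039 -0.41116179]] [-596.77295456   14.73043941 1335.26870362]
top [[479.55601318   0.         314.73069071]
 [  0.         479.55601318 234.86733415]
 [  0.           0.           1.        ]] [[-0.01724112 -0.99983639 -0.00547145]
 [-0.9832332   0.01794787 -0.1814672 ]
 [ 0.18153571  0.00225101 -0.98338178]] [-125.31102596  593.57166055 1061.81059672]
```

View pics/top0.png

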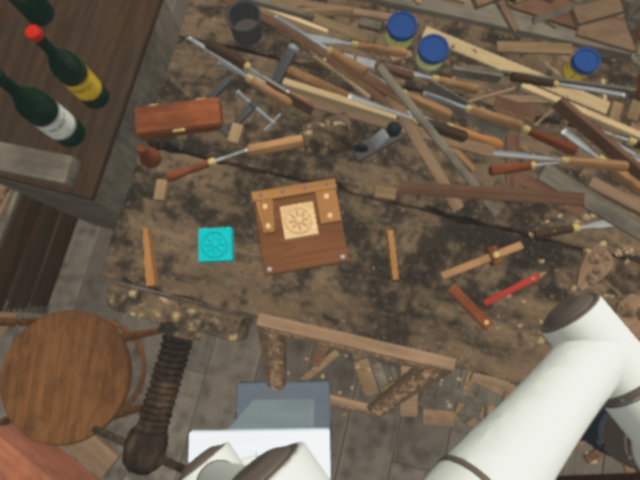

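View pics/side0.png

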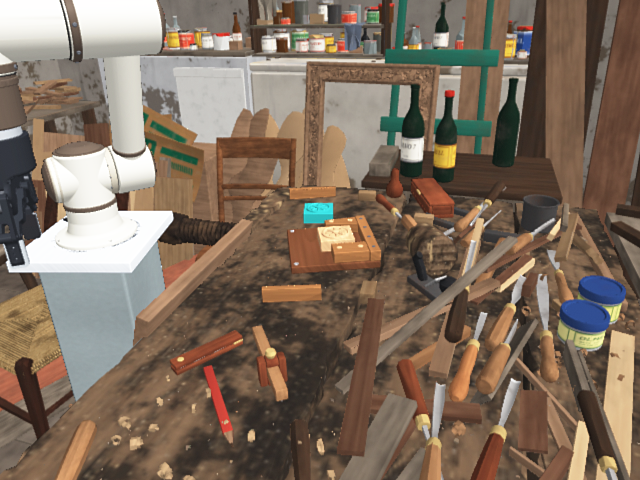

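Block candidates: the wooden one on the board, top (299,220), and a cyan one on the bench, (215,244). The task wants the wooden one. The wedge and strip candidates are the bars at (149,257) and (393,254), so I'll check them in an enlarged crop.

```bash
cat > h.py <<'E'
import numpy as np,cv2
from cell import telemetry,cams
def ray(i,u,v):
    K=i['mtx'];d=np.array([(u-K[0,2])/K[0,0],(v-K[1,2])/K[1,1],1.]);
    return -i['R'].T@i['t'], i['R'].T@d
def cast(i,u,v,z):
    c,d=ray(i,u,v); return (c+d*(z-c[2])/d[2])
def proj(i,X):
    p=i['R']@np.array(X,float)+i['t']; p=i['mtx']@p; return p[:2]/p[2]
def rect(i,z,x0,x1,y0,y1,s):
    """metric top view of plane z: row 0 is x1, col 0 is y1; s px/mm"""
    c=np.float32([proj(i,(x,y,z)) for x,y in((x1,y1),(x1,y0),(x0,y0),(x0,y1))])
    w,h=int((y1-y0)*s),int((x1-x0)*s)
    return cv2.warpPerspective(i['frame'],cv2.getPerspectiveTransform(c,np.float32([[0,0],[w,0],[w,h],[0,h]])),(w,h),flags=cv2.INTER_CUBIC)
E
python3 - <<'E'
from h import *
i=cams.get_image('top')
for p,z in(((149,257),30),((299,220),46),((393,254),30),((256,192),44)): print(p,cast(i,*p,z).round())
c=i['frame'][160:310,120:420]
cv2.imwrite('pics/c1.png',cv2.resize(c,(800,400),interpolation=cv2.INTER_CUBIC)[:,:,::-1])
E
```

```text
(149, 257) [550. 257.  30.]
(299, 220) [629. -99.  46.]
(393, 254) [ 546. -320.   30.]
(256, 192) [700.   3.  44.]
```

View pics/c1.png

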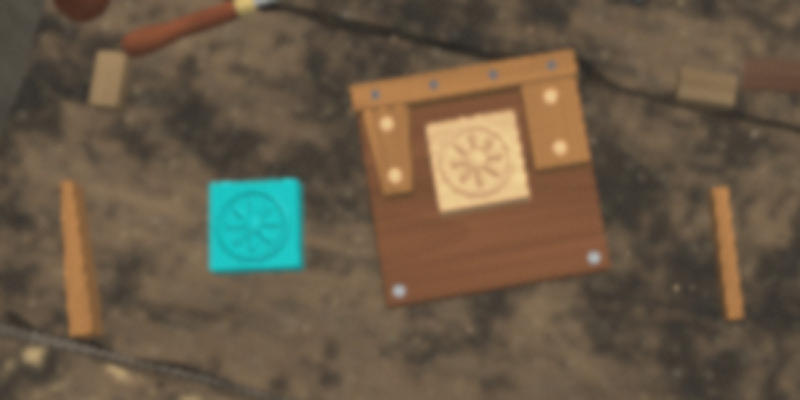

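The crop shows the cleat on the left (+y), narrow at its open end, and the fence on the right. The pale wooden block sits between them at crop (477,160). The bar at crop (80,258) is wider at the bottom, so it is the wedge with its thin end away from the robot. The bar at (728,252) is uniform, so it is the strip. The cyan block is the decoy.

```bash
python3 - <<'E'
from h import *
i=cams.get_image('top'); print('cam',-i['R'].T@i['t'])
P=lambda u,v:(120+u/(800/300),160+v/(400/150))
obs=[((387,307),18,(-100,102)),((610,268),18,(-100,-102)),((350,86),44,(100,102)),((575,50),44,(100,-102))]
A=np.array([cast(i,*P(*p),z)[:2] for p,z,_ in obs]);B=np.array([b for *_,b in obs],float)
a,b=A-A.mean(0),B-B.mean(0)
th=np.arctan2((b[:,0]*a[:,1]-b[:,1]*a[:,0]).sum(),(a*b).sum());R=np.array([[np.cos(th),-np.sin(th)],[np.sin(th),np.cos(th)]])
c=A.mean(0)-R@B.mean(0);print('board',c,th,np.degrees(th),'res',(A-B@R.T-c).round(1).tolist())
f=cv2.cvtColor(cv2.GaussianBlur(i['frame'],(3,3),0),cv2.COLOR_RGB2HSV)
def seg(name,u0,u1,v0,v1,z,lo,hi):
    m=cv2.inRange(f,np.array(lo),np.array(hi));n=np.zeros_like(m);n[v0:v1,u0:u1]=m[v0:v1,u0:u1]
    cs=max(cv2.findContours(n,0,1)[0],key=cv2.contourArea)[:,0]
    w=np.float32([cast(i,*p,z)[:2] for p in cs]);r=cv2.minAreaRect(w)
    print(name,np.round(r[0]),np.round(r[1],1),round(r[2],1)); print(cv2.boxPoints(r).round().tolist())
    return r
print(f[255,149],f[254,393],f[215,290],f[255,160],f[250,300])
seg('wedge',135,170,222,292,30,(8,110,110),(22,255,255))
seg('strip',378,408,222,288,30,(8,110,110),(22,255,255))
r=seg('block',272,325,195,245,46,(8,40,185),(30,150,255))
print('block in board',R.T@(np.array(r[0])-c))
E
```

```text
cam [ 388.70231926 -138.33401987 1151.19334548]
board [ 616.49540643 -101.6153318 ] 0.1490847229798516 8.541925416622535 res [[0.7, -1.0], [1.7, 1.8], [-0.9, -0.1], [-1.5, -0.6]]
[ 15 144 172] [ 15 143 173] [ 17 103 218] [ 16  84 103] [ 12 138 135]
wedge [552. 259.] [141.9  30.8] 9.8
[[480.0, 262.0], [485.0, 232.0], [625.0, 256.0], [620.0, 286.0]]
strip [ 547. -318.] [119.7  18.4] 4.8
[[486.0, -314.0], [488.0, -332.0], [607.0, -322.0], [606.0, -304.0]]
block [630. -98.] [80.  79.9] 9.1
[[584.0, -65.0], [597.0, -144.0], [676.0, -132.0], [663.0, -53.0]]
block in board [13.93528607  1.12298598]
```

Block pose in the board frame is (14, 1), and home is (35, -9). Next, a helper to compute the moves.

```bash
cat >> h.py <<'E'
BC=np.array([616.5,-101.6]);TH=0.1491
RB=np.array([[np.cos(TH),-np.sin(TH)],[np.sin(TH),np.cos(TH)]])
def b2w(x,y): return BC+RB@np.array([x,y],float)
def w2b(p): return RB.T@(np.array(p[:2])-BC)
def plan(xy,z,deg):
    """shift/yaw fractions to world xy,z with tool x at heading deg (mod 180), from measured pose"""
    o=telemetry.get_obs();p=np.array(o['tcp_pos']);y=o['ee_rot'][2]
    d=np.array([*xy,z])-p;R=np.array([[np.cos(y),np.sin(y),0],[np.sin(y),-np.cos(y),0],[0,0,-1]])
    t=(np.degrees(y)-deg+90)%180-90
    print('tcp',p.round(1),'brd',w2b(p).round(1),'yaw',np.degrees(y).round(2),'F',o['contact_force'].round(1),'gap',round(o['finger_gap'],1),'t',round(o['t'],2))
    print('  lin',(R.T@d/300).round(4).tolist(),'yaw',round(t/180,4),'rows',round(np.linalg.norm(d)/41.7,1))
BY=np.degrees(TH)+90
E
python3 -c "
from h import *
plan(b2w(-60,-9),140,BY)"
```

```text
tcp [ 221.1 -584.2  252.6] brd [-462.7 -418.6] yaw 110.72 F [ 0.7 -0.8  0.2] gap 85.2 t 0.2
  lin [1.0512, 1.6001, 0.3754] yaw 0.0677 rows 14.0
```

```bash
python3 -m creep '{"linear":[[0.55,0.85,0.1],[0.55,0.85,0.1],[0.55,0.85,0.1],[0.55,0.85,0.1],[0.55,0.85,0.1],[0.55,0.85,0.1],[0.55,0.85,0.1],[0.55,0.85,0.1]],"yaw":[0.0677,0.0677,0.0677,0.0677,0.0677,0.0677,0.0677,0.0677]}' 0.5 30; python3 -c "
from h import *
plan(b2w(-60,-9),140,BY)"
```

```text
t: 0.87
tcp_pos: [403.1, -336.5, 222.9]
ee_rot: [3.141, -0.001, 1.724]
contact_force: [-0.3, -0.5, 0.2]
finger_gap: 42.7
tcp [ 403.1 -336.5  222.9] brd [-245.9 -200.6] yaw 98.75 F [-0.3 -0.5  0.2] gap 42.7 t 0.87
  lin [0.6363, 0.622, 0.2762] yaw 0.0012 rows 6.7
```

```bash
python3 -m creep '{"linear":[[0.636,0.622,0.276],[0.636,0.622,0.276],[0.636,0.622,0.276],[0.636,0.622,0.276],[0.636,0.622,0.276],[0.636,0.622,0.276],[0.636,0.622,0.276],[0.636,0.622,0.276],[0.636,0.622,0.276]],"yaw":[0.001,0.001,0.001,0.001,0.001,0.001,0.001,0.001,0.001]}'; python3 - <<'E'
from h import *
plan(b2w(-60,-9),45,BY)
i=cams.get_image('wrist');print(i['mtx'],-i['R'].T@i['t'])
cv2.imwrite('pics/w1.png',i['frame'][:,:,::-1])
E
```

```text
t: 1.62
tcp_pos: [557.8, -122.1, 139.4]
ee_rot: [-3.139, -0.0, 1.719]
contact_force: [0.3, -0.7, 0.6]
finger_gap: 42.4
tcp [ 557.8 -122.1  139.4] brd [-61.1 -11.6] yaw 98.52 F [ 0.3 -0.7  0.6] gap 42.4 t 1.62
  lin [0.0085, 0.0037, 0.3148] yaw -0.0001 rows 2.3
[[371.64829954   0.         321.52816047]
 [  0.         371.64829954 237.70987736]
 [  0.           0.           1.        ]] [ 490.89951102 -133.11654423  259.0668963 ]
```

View pics/w1.png

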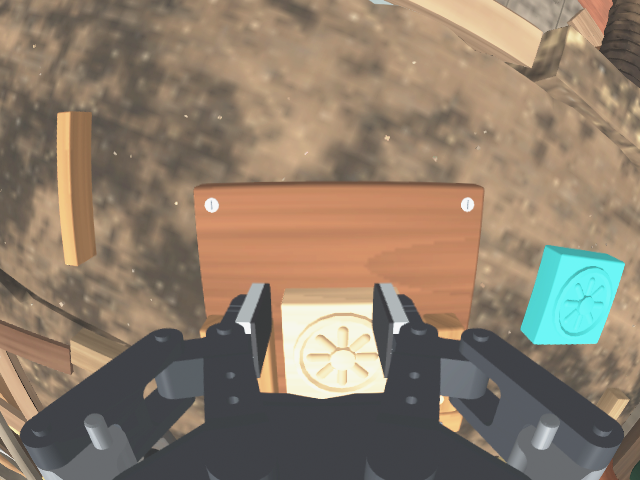

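The wrist picture shows the board's open-end corners at (195,188) and (484,187) and the block's rear edge at about v=290. The strip is at the left, around (75,190).

```bash
cat >> h.py <<'E'
def wcast(i,u,v,z):
    K=i['mtx'];a=np.array([u-K[0,2],v-K[1,2]]);r=np.hypot(*a);th=r/K[0,0]
    d=i['R'].T@np.array([*(a/r*np.sin(th)),np.cos(th)]);c=-i['R'].T@i['t'];return c+d*(z-c[2])/d[2]
E
python3 - <<'E'
from h import *
i=cams.get_image('wrist')
for p,z in(((195,188),18),((484,187),18),((211,205),18),((467,205),18),((283,290),46),((74,114),30),((78,264),30)):
    X=wcast(i,*p,z);print(p,X.round(1),w2b(X).round(1))
plan(b2w(-60,-9),46,BY)
E
python3 -m creep '{"linear":[[0.008,0.004,0.1],[0.008,0.004,0.2],[0.008,0.004,0.3],[0.008,0.004,0.312],[0.008,0.004,0.312],[0.008,0.004,0.312]],"yaw":[0,0,0,0,0,0]}'
```

```text
(195, 188) [ 534.1 -214.5   18. ] [-98.2 -99.4]
(484, 187) [503.3 -17.5  18. ] [-99.5 100. ]
(211, 205) [ 544.4 -201.9   18. ] [-86.2 -88.5]
(467, 205) [518.  -27.6  18. ] [-86.4  87.8]
(283, 290) [ 585.7 -144.3   46. ] [-36.8 -37.6]
(74, 114) [ 488.4 -312.5   30. ] [-158.  -189.5]
(78, 264) [ 601.2 -307.3   30. ] [ -45.7 -201.2]
tcp [ 557.2 -123.8  140.5] brd [-62.  -13.1] yaw 98.36 F [ 0.3 -0.5  0.4] gap 42.5 t 1.72
  lin [0.0137, 0.0066, 0.3149] yaw -0.001 rows 2.3
t: 2.22
tcp_pos: [559.1, -121.8, 48.4]
ee_rot: [3.14, 0.001, 1.716]
contact_force: [-0.1, 0.3, 2.0]
finger_gap: 42.9
```

```bash
python3 -m creep '{"linear":[[0.025,0.02,0.003],[0.025,0.04,0.006],[0.025,0.06,0.008],[0.025,0.075,0.008],[0.025,0.085,0.008],[0.025,0.095,0.008],[0.025,0.105,0.008],[0.025,0.115,0.008],[0.025,0.125,0.008],[0.025,0.13,0.008],[0.025,0.135,0.008],[0.025,0.135,0.008]],"yaw":[0,0,0,0,0,0,0,0,0,0,0,0]}'; python3 -c "
from h import *
plan(b2w(-16,-5),46,BY)"
```

```text
t: 3.22
tcp_pos: [597.7, -107.6, 44.4]
ee_rot: [3.141, 0.0, 1.717]
contact_force: [0.7, 1.0, 0.3]
finger_gap: 42.7
tcp [ 597.7 -107.6   44.4] brd [-19.5  -3.2] yaw 98.37 F [0.7 1.  0.3] gap 42.7 t 3.22
  lin [-0.0061, 0.0116, -0.0052] yaw -0.001 rows 0.1
```

```bash
python3 -m creep '{"linear":[[0,0.005,0],[0,0.01,0],[0,0.015,0],[0,0.02,0],[0,0.025,0],[0,0.025,0]],"yaw":[0,0,0,0,0,0]}'; python3 -c "
from h import *
plan(b2w(-16,-5),46,BY)"
```

```text
t: 3.72
tcp_pos: [602.3, -107.0, 44.2]
ee_rot: [-3.135, -0.001, 1.717]
contact_force: [-6.7, -0.3, 3.9]
finger_gap: 42.8
tcp [ 602.3 -107.    44.2] brd [-14.9  -3.2] yaw 98.35 F [-6.7 -0.3  3.9] gap 42.8 t 3.72
  lin [-0.0061, -0.0037, -0.0061] yaw -0.0011 rows 0.1
```

```bash
python3 -m creep '{"linear":[[0,0.004,0],[0,0.008,0],[0,0.008,0],[0,0.008,0]],"yaw":[0,0,0,0]}'; python3 - <<'E'
from h import *
i=cams.get_image('wrist')
plan(b2w(-16,-5),46,BY)
cv2.imwrite('pics/w2.png',i['frame'][:,:,::-1])
E
```

```text
t: 4.05
tcp_pos: [602.3, -107.0, 44.1]
ee_rot: [-3.13, -0.001, 1.716]
contact_force: [-10.6, -1.3, 7.7]
finger_gap: 42.5
tcp [ 602.4 -107.    44.1] brd [-14.8  -3.2] yaw 98.33 F [-9.4 -0.9  7.3] gap 42.9 t 4.1
  lin [-0.0059, -0.004, -0.0063] yaw -0.0012 rows 0.1
```

View pics/w2.png

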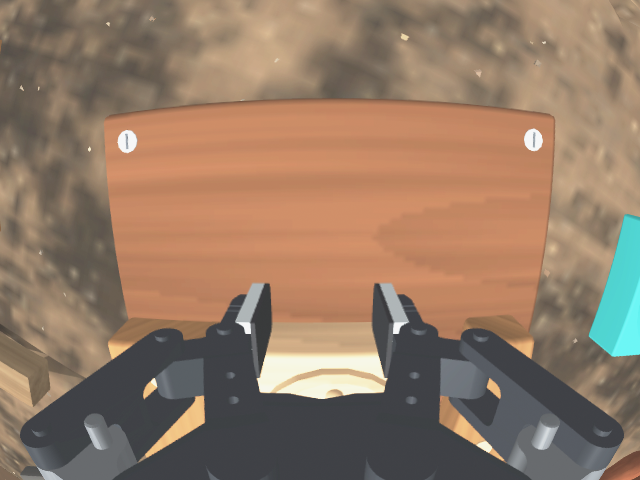

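The block's rear edge is now level with the ends of fence and cleat (v≈322), and 10 N of push did not move it further, so it is at the stop. Next I straddle the cleat and push the block to the fence.

```bash
python3 -m creep '{"linear":[[0,-0.08,0],[0,-0.1,-0.05],[0,-0.1,-0.17],[0.13,-0.1,-0.19],[0.26,-0.1,-0.19],[0.3,-0.1,-0.15],[0.3,-0.1,-0.03],[0.3,-0.1,0.005],[0.3,-0.1,0.005],[0.3,-0.1,0.005]],"yaw":[-0.001,-0.001,-0.001,-0.001,-0.001,-0.001,-0.001,-0.001,-0.001,-0.001]}' 0.3; python3 - <<'E'
from h import *
i=cams.get_image('wrist')
plan(b2w(3,86.7),42,BY)
cv2.imwrite('pics/w3.png',i['frame'][:,:,::-1])
E
```

```text
t: 4.93
tcp_pos: [564.6, -22.0, 42.8]
ee_rot: [-3.141, 0.001, 1.72]
contact_force: [0.1, 0.1, 0.3]
finger_gap: 59.9
tcp [565.3 -22.   43.7] brd [-38.8  86.4] yaw 98.53 F [ 0.6 -0.1  0.2] gap 60.0 t 4.98
  lin [0.0011, 0.1393, 0.0056] yaw -0.0 rows 1.0
```

View pics/w3.png

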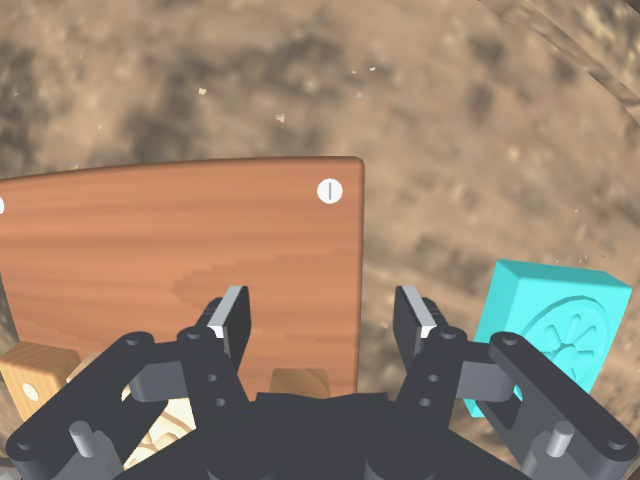

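The cleat's open end, at about (300,382), lies between the fingers. The cyan decoy is about 40 mm clear of the outer finger. I slide in and push towards the fence.

```bash
python3 -m creep '{"linear":[[0,0.025,0.003],[0,0.05,0.003],[0,0.07,0.003],[0,0.09,0.003],[0,0.11,0.003],[0,0.13,0.003],[0,0.14,0.003],[0,0.14,0.003]],"yaw":[0,0,0,0,0,0,0,0]}'; python3 -c "
from h import *
plan(b2w(3,76),42,BY)"
```

```text
t: 5.65
tcp_pos: [606.7, -15.2, 42.0]
ee_rot: [3.141, 0.0, 1.72]
contact_force: [-0.4, 0.8, 0.2]
finger_gap: 60.0
tcp [606.7 -15.2  42. ] brd [ 3.2 86.9] yaw 98.55 F [-0.4  0.8  0.2] gap 60.0 t 5.65
  lin [-0.0364, -0.0005, 0.0001] yaw 0.0 rows 0.3
```

```bash
python3 -m creep '{"linear":[[-0.01,0,0],[-0.015,0,0],[-0.02,0,0],[-0.025,0,0],[-0.03,0,0],[-0.035,0,0],[-0.04,0,0],[-0.045,0,0],[-0.05,0,0],[-0.05,0,0],[-0.05,0,0]],"yaw":[0,0,0,0,0,0,0,0,0,0,0]}'; python3 -c "
from h import *
plan(b2w(3,76),42,BY)"
```

```text
t: 6.57
tcp_pos: [607.8, -25.9, 42.3]
ee_rot: [3.14, -0.004, 1.72]
contact_force: [-4.7, 18.8, 2.2]
finger_gap: 60.0
tcp [607.8 -25.9  42.3] brd [ 2.6 76.1] yaw 98.57 F [-4.7 18.8  2.2] gap 60.0 t 6.57
  lin [-0.0005, 0.0013, 0.0009] yaw 0.0001 rows 0.0
```

```bash
python3 -m creep '{"linear":[[0.02,0,0],[0.02,-0.06,0],[0.02,-0.16,0],[0.02,-0.2,-0.05],[0.02,-0.2,-0.15],[-0.1,-0.2,-0.25],[-0.25,-0.2,-0.28],[-0.25,-0.2,-0.28],[-0.25,-0.2,-0.28]],"yaw":[0,0,0,0,0,0,0,0,0]}' 0.2; python3 -c "
from h import *
plan((503,-324),130,94.8)"
```

```text
t: 7.32
tcp_pos: [560.8, -115.6, 127.5]
ee_rot: [3.138, 0.001, 1.716]
contact_force: [-0.5, 0.4, -1.2]
finger_gap: 68.6
tcp [ 560.8 -115.6  127.5] brd [-57.2  -5.6] yaw 98.33 F [-0.5  0.4 -1.2] gap 68.6 t 7.32
  lin [-0.6593, -0.2911, -0.0083] yaw 0.0196 rows 5.2
```

```bash
python3 -m creep '{"linear":[[-0.659,-0.291,-0.01],[-0.659,-0.291,-0.01],[-0.659,-0.291,-0.01],[-0.659,-0.291,-0.01],[-0.659,-0.291,-0.01],[-0.659,-0.291,-0.01],[-0.659,-0.291,-0.01],[-0.659,-0.291,-0.01]],"yaw":[0.02,0.02,0.02,0.02,0.02,0.02,0.02,0.02]}'; python3 - <<'E'
from h import *
plan((503,-324),30,94.8)
i=cams.get_image('wrist');j=cams.get_image('top')
a=i['frame'][:,:,::-1];b=cv2.resize(j['frame'][170:290,240:360],(480,480),interpolation=cv2.INTER_CUBIC)[:,:,::-1]
cv2.imwrite('pics/w4.png',np.hstack([cv2.resize(a[120:],(450,253*450//450)), cv2.resize(b,(350,253))])); cv2.imwrite('pics/w4full.png',a)
for n,(x,y) in dict(rearL=(-5,31),rearR=(-5,-49)).items(): print(n,proj(j,(*b2w(x,y),46)))
f=cv2.cvtColor(j['frame'],cv2.COLOR_RGB2HSV);m=cv2.inRange(f,np.array((8,40,185)),np.array((30,150,255)));n=np.zeros_like(m);n[180:245,272:330]=m[180:245,272:330]
cs=max(cv2.findContours(n,0,1)[0],key=cv2.contourArea)[:,0]
r=cv2.minAreaRect(np.float32([cast(j,*p,46)[:2] for p in cs]));print(r,w2b(r[0]))
E
```

```text
t: 7.98
tcp_pos: [502.5, -321.4, 128.3]
ee_rot: [-3.14, -0.001, 1.656]
contact_force: [0.1, -0.5, 0.1]
finger_gap: 68.7
tcp [ 502.5 -321.4  128.3] brd [-145.4 -200.4] yaw 94.88 F [ 0.1 -0.5  0.1] gap 68.7 t 7.98
  lin [-0.0088, 0.0011, 0.3275] yaw 0.0005 rows 2.4
rearL [287.33800229 229.40332677]
rearR [320.91002868 223.84452875]
((626.9149169921875, -65.95227813720703), (91.44573974609375, 45.70001220703125), 1.0506092309951782) [15.59476941 33.70509957]
```

View pics/w4.png

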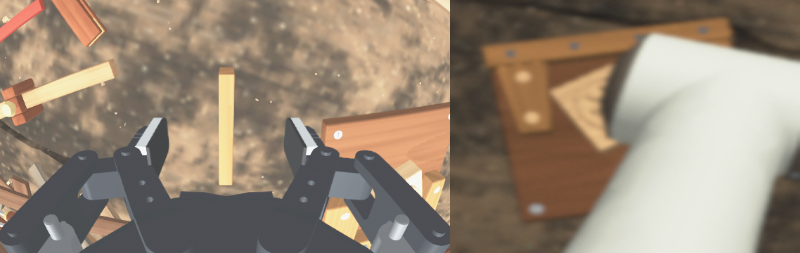

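The strip is straight below the jaws, its top face running (225,68)–(225,185). But the top view at right shows the block turned to a diamond. Opening the jaws as I withdrew dragged it round. I move aside and measure it before putting it back.

```bash
python3 -m creep '{"linear":[[-0.3,-0.35,-0.3],[-0.3,-0.35,-0.3],[-0.3,-0.35,-0.3],[-0.3,-0.35,-0.3],[-0.3,-0.35,-0.3]],"yaw":[0,0,0,0,0]}'; python3 - <<'E'
from h import *
j=cams.get_image('top');s=cams.get_image('side')
f=cv2.cvtColor(j['frame'],cv2.COLOR_RGB2HSV);m=cv2.inRange(f,np.array((8,40,185)),np.array((30,150,255)));n=np.zeros_like(m);n[170:275,260:345]=m[170:275,260:345]
cs=max(cv2.findContours(n,0,1)[0],key=cv2.contourArea)[:,0]
w=np.float32([w2b(cast(j,*p,46)) for p in cs]);r=cv2.minAreaRect(w);print(r,cv2.boxPoints(r).round(1).tolist())
a=cv2.resize(j['frame'][165:285,240:360],(480,480),interpolation=cv2.INTER_CUBIC)
cv2.imwrite('pics/c5.png',a[:,:,::-1])
E
```

```text
t: 8.5
tcp_pos: [405.5, -423.4, 224.4]
ee_rot: [3.136, 0.007, 1.656]
contact_force: [0.3, 0.2, 0.8]
finger_gap: 68.5
((18.007232666015625, 4.563148498535156), (78.35600280761719, 79.48023223876953), 22.252641677856445) [[-33.29999923706055, 26.5], [-3.200000047683716, -47.099998474121094], [69.30000305175781, -17.399999618530273], [39.20000076293945, 56.20000076293945]]
```

View pics/c5.png

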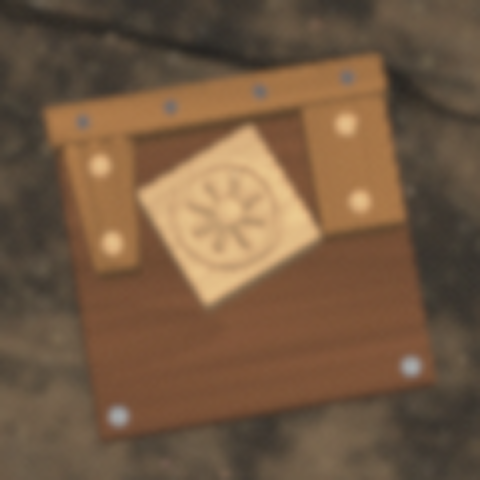

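The block has turned +22° but is still between fence and cleat: rear corner (207,307), front corner (250,125). A flat two-finger push in +x on the rear corner, against the stop, turns it back square.

```bash
python3 -c "
from h import *
plan(b2w(-65,8),120,BY)"
```

```text
tcp [ 406.4 -420.   220.1] brd [-255.1 -283.7] yaw 94.93 F [-0.4 -0.3  0.1] gap 68.2 t 8.6
  lin [1.0102, 0.571, 0.3338] yaw -0.0201 rows 8.7
```

```bash
python3 -m creep '{"linear":[[1,0.571,0.1],[1,0.571,0.1],[1,0.571,0.1],[1,0.571,0.1],[1,0.571,0.1],[1,0.571,0.2],[1,0.571,0.34],[1,0.571,0.34],[1,0.571,0.34],[1,0.571,0.34],[1,0.571,0.34]],"yaw":[-0.02,-0.02,-0.02,-0.02,-0.02,-0.02,-0.02,-0.02,-0.02,-0.02,-0.02]}' 0.5;  python3 -c "
from h import *
plan(b2w(-65,8),45,BY)"
```

```text
t: 9.52
tcp_pos: [550.1, -103.4, 114.4]
ee_rot: [-3.136, -0.001, 1.726]
contact_force: [0.8, 0.7, -0.9]
finger_gap: 42.6
tcp [ 550.1 -103.4  114.4] brd [-65.9   8.1] yaw 98.87 F [ 0.8  0.7 -0.9] gap 42.6 t 9.52
  lin [-0.0004, 0.0029, 0.2315] yaw 0.0018 rows 1.7
```

```bash
python3 -m creep '{"linear":[[0,0,0.12],[0,0,0.225],[0,0.03,0.228],[0,0.06,0.228],[0,0.075,0.228],[0,0.09,0.228],[0,0.105,0.228],[0,0.12,0.228],[0,0.13,0.228],[0,0.14,0.228],[0,0.15,0.228],[0,0.155,0.228]],"yaw":[0,0.002,0.002,0.002,0.002,0.002,0.002,0.002,0.002,0.002,0.002,0.002]}';  python3 -c "
from h import *
plan(b2w(-15,8),45,BY)"
```

```text
t: 10.52
tcp_pos: [590.3, -99.7, 48.6]
ee_rot: [-3.128, -0.003, 1.712]
contact_force: [-0.9, -0.4, 0.5]
finger_gap: 42.4
tcp [590.3 -99.7  48.6] brd [-25.6   5.8] yaw 98.11 F [-0.9 -0.4  0.5] gap 42.4 t 10.52
  lin [0.0078, 0.0353, 0.0121] yaw -0.0024 rows 0.3
```

```bash
python3 -m creep '{"linear":[[0,0.012,0.006],[0,0.02,0.01],[0,0.025,0.01],[0,0.03,0.01],[0,0.035,0.01],[0,0.04,0.01],[0,0.045,0.01],[0,0.045,0.01],[0,0.045,0.01]],"yaw":[-0.002,-0.002,-0.002,-0.002,-0.002,-0.002,-0.002,-0.002,-0.002]}';  python3 -c "
from h import *
plan(b2w(-15,8),45,BY)"
```

```text
t: 11.27
tcp_pos: [601.5, -99.2, 45.8]
ee_rot: [-3.121, -0.002, 1.719]
contact_force: [-18.2, -0.1, 14.0]
finger_gap: 42.5
tcp [601.5 -99.2  45.8] brd [-14.5   4.6] yaw 98.49 F [-18.2  -0.1  14. ] gap 42.5 t 11.27
  lin [0.0112, -0.0018, 0.0027] yaw -0.0003 rows 0.1
```

```bash
python3 -m creep '{"linear":[[0,-0.08,0],[0,-0.1,-0.05],[0,-0.1,-0.17],[0.1,-0.1,-0.19],[0.23,-0.1,-0.19],[0.274,-0.1,-0.15],[0.274,-0.1,-0.03],[0.274,-0.1,0.008],[0.274,-0.1,0.008],[0.274,-0.1,0.008]],"yaw":[0,0,0,0,0,0,0,0,0,0]}' 0.3; python3 - <<'E'
from h import *
j=cams.get_image('top')
plan(b2w(3,86.7),42,BY)
f=cv2.cvtColor(j['frame'],cv2.COLOR_RGB2HSV);m=cv2.inRange(f,np.array((8,40,185)),np.array((30,150,255)));n=np.zeros_like(m);n[170:275,260:345]=m[170:275,260:345]
cs=max(cv2.findContours(n,0,1)[0],key=cv2.contourArea)[:,0]
w=np.float32([w2b(cast(j,*p,46)) for p in cs]);r=cv2.minAreaRect(w);print(r)
E
```

```text
t: 12.1
tcp_pos: [569.8, -20.9, 43.9]
ee_rot: [3.14, 0.0, 1.72]
contact_force: [0.4, -0.2, -0.1]
finger_gap: 59.5
tcp [570.2 -21.   44.6] brd [-33.8  86.6] yaw 98.56 F [ 0.1 -0.2  0.5] gap 59.6 t 12.15
  lin [0.0003, 0.1226, 0.0088] yaw 0.0001 rows 0.9
((36.67353057861328, -5.739044189453125), (80.36418151855469, 80.0193862915039), 0.16566775739192963)
```

The block is square again at (36.7, -5.7). Now the sideways push again, then a clean withdrawal.

```bash
python3 -m creep '{"linear":[[0,0.03,0.005],[0,0.06,0.006],[0,0.09,0.006],[0,0.122,0.006],[0,0.122,0.006],[-0.01,0.122,0.006],[-0.02,0.122,0.006],[-0.027,0.122,0.006],[-0.034,0.122,0.006],[-0.04,0.122,0.006],[-0.045,0.122,0.006],[-0.045,0.122,0.006]],"yaw":[0,0,0,0,0,0,0,0,0,0,0,0]}';  python3 -c "
from h import *
plan(b2w(3,86.5),42,BY)"
```

```text
t: 13.15
tcp_pos: [605.6, -26.2, 41.5]
ee_rot: [-3.141, -0.004, 1.719]
contact_force: [-4.5, 12.2, 2.3]
finger_gap: 60.0
tcp [605.6 -26.2  41.5] brd [ 0.4 76.2] yaw 98.51 F [-4.5 12.2  2.3] gap 60.0 t 13.15
  lin [0.0343, 0.0085, -0.0018] yaw -0.0002 rows 0.3
```

```bash
python3 -m creep '{"linear":[[0.02,0,0],[0.042,0,0],[0.042,0,0],[0.042,-0.08,0],[0.042,-0.16,0],[0.042,-0.16,-0.1],[0.042,-0.16,-0.2],[0.042,-0.16,-0.3],[-0.1,-0.16,-0.3],[-0.3,-0.16,-0.3],[-0.5,-0.16,-0.3],[-0.7,-0.2,-0.3]],"yaw":[0,0,0,0,0,0,0,0,0,0,0,0]}'; python3 - <<'E'
from h import *
j=cams.get_image('top')
plan((503,-322),130,94.8)
f=cv2.cvtColor(j['frame'],cv2.COLOR_RGB2HSV);m=cv2.inRange(f,np.array((8,40,185)),np.array((30,150,255)));n=np.zeros_like(m);n[170:275,260:345]=m[170:275,260:345]
cs=max(cv2.findContours(n,0,1)[0],key=cv2.contourArea)[:,0]
w=np.float32([w2b(cast(j,*p,46)) for p in cs]);r=cv2.minAreaRect(w);print(r)
E
```

```text
t: 14.15
tcp_pos: [577.6, -190.9, 132.1]
ee_rot: [3.14, 0.001, 1.721]
contact_force: [1.2, -0.1, 0.8]
finger_gap: 59.9
tcp [ 576.8 -197.5  131.7] brd [-53.5 -88.9] yaw 98.23 F [ 2.4 -3.1  1.5] gap 59.6 t 14.2
  lin [-0.3756, -0.303, 0.0056] yaw 0.0191 rows 3.5
((-0.9397555589675903, 20.462947845458984), (21.148210525512695, 4.796743392944336), 80.40542602539062)
```

```bash
python3 -m creep '{"linear":[[-0.375,-0.303,0],[-0.375,-0.303,0],[-0.375,-0.303,0],[-0.375,-0.303,0],[-0.375,-0.303,0],[-0.375,-0.303,0.1]],"yaw":[0.019,0.019,0.019,0.019,0.019,0.019]}' 0.2; python3 - <<'E'
from h import *
plan((502.5,-321.5),30,94.8)
i=cams.get_image('wrist')
for u,v in ((312,217),(331,217)): pass
f=cv2.cvtColor(i['frame'],cv2.COLOR_RGB2HSV);m=cv2.inRange(f,np.array((15,60,150)),np.array((30,255,255)));n=np.zeros_like(m);n[180:380,285:360]=m[180:380,285:360]
cs=max(cv2.findContours(n,0,1)[0],key=cv2.contourArea)[:,0]
w=np.float32([wcast(i,*p,30)[:2] for p in cs]);r=cv2.minAreaRect(w);print(r,cv2.boxPoints(r).round(1).tolist())
E
```

```text
t: 14.7
tcp_pos: [506.7, -317.1, 107.0]
ee_rot: [3.13, 0.007, 1.659]
contact_force: [2.3, 0.9, 0.1]
finger_gap: 68.2
tcp [ 506.7 -317.1  107. ] brd [-140.6 -196.8] yaw 95.04 F [2.3 0.9 0.1] gap 68.2 t 14.7
  lin [-0.0135, -0.0152, 0.2566] yaw 0.0013 rows 1.9
((538.1190185546875, -315.7538757324219), (103.97366333007812, 48.40024185180664), 5.3321533203125) [[484.1000061035156, -296.5], [488.6000061035156, -344.70001220703125], [592.0999755859375, -335.0], [587.5999755859375, -286.79998779296875]]
```

```bash
python3 -m creep '{"linear":[[-0.013,-0.015,0.06],[-0.013,-0.015,0.16],[-0.013,-0.015,0.25],[-0.013,-0.015,0.255],[-0.013,-0.015,0.255]],"yaw":[0,0.001,0.001,0.001,0.001]}'; python3 - <<'E'
from h import *
plan((502.5,-321.5),30,94.8)
i=cams.get_image('wrist');cv2.imwrite('pics/w6.png',i['frame'][:,:,::-1])
E
```

```text
t: 15.17
tcp_pos: [498.7, -317.3, 23.8]
ee_rot: [-3.137, -0.002, 1.658]
contact_force: [0.4, -0.2, 0.0]
finger_gap: 68.1
tcp [ 498.7 -317.3   23.8] brd [-148.5 -195.8] yaw 94.99 F [ 0.4 -0.2  0. ] gap 68.1 t 15.17
  lin [-0.0149, 0.0113, -0.0208] yaw 0.0011 rows 0.2
```

View pics/w6.png

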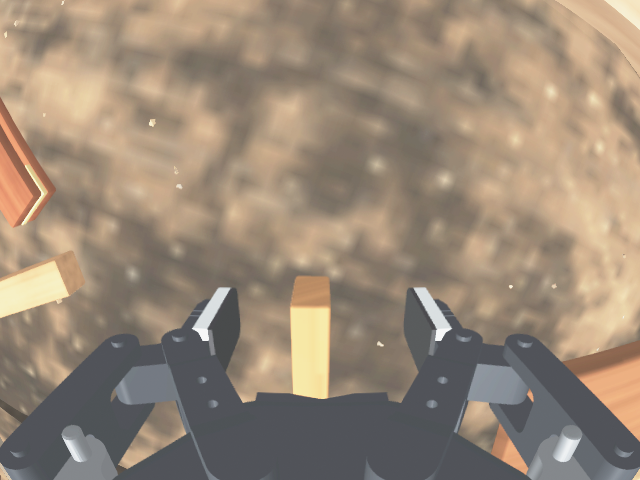

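The strip's near end top edge is at (310,307), slightly left of the jaw centre.

```bash
python3 -c "
from h import *
i=cams.get_image('wrist');print(wcast(i,310,307,30))
plan((502.5,-321.5),29,94.8)"
```

```text
[ 489.04765434 -323.76188695   30.        ]
tcp [ 500.8 -318.1   26.4] brd [-146.5 -196.9] yaw 95.01 F [0.3 0.5 0.1] gap 68.3 t 15.27
  lin [-0.0117, 0.0045, -0.0086] yaw 0.0012 rows 0.1
```

```bash
python3 -m creep '{"linear":[[-0.014,0.006,0],[-0.014,0.006,0],[-0.014,0.006,0],[-0.014,0.006,0]],"yaw":[0,0,0,0]}'; python3 -m creep '{"linear":[[0,0,0],[0,0,0],[0,0,0],[0,0,0],[0,0,0],[0,0,0],[0,0,0],[0,0,0]],"yaw":[0,0,0,0,0,0,0,0]}' 1 70; python3 -c "
from h import *
plan((503,-323),130,94.8)"
```

```text
t: 15.6
tcp_pos: [502.2, -322.2, 25.9]
ee_rot: [3.14, 0.001, 1.657]
contact_force: [0.2, 0.2, -0.0]
finger_gap: 68.2
t: 16.27
tcp_pos: [501.9, -322.0, 25.2]
ee_rot: [3.141, 0.0, 1.657]
contact_force: [0.9, 0.3, 2.1]
finger_gap: 12.6
tcp [ 501.9 -322.    25.2] brd [-146.1 -201. ] yaw 94.95 F [0.9 0.3 2.1] gap 12.6 t 16.27
  lin [-0.0035, 0.0034, -0.3495] yaw 0.0008 rows 2.5
```

Gripped, gap 12.6. With the TCP at z=25.2 on the bench, resting on the board is 43.2. I lift and carry it to behind the slot.

```bash
python3 -m creep '{"linear":[[0,0,-0.1],[0,0,-0.2],[0,0,-0.33],[0,0,-0.33],[0,0,-0.33]],"yaw":[0,0,0,0,0]}'; python3 -c "
from h import *
plan(b2w(-130,41),90,BY)"
```

```text
t: 16.68
tcp_pos: [503.1, -322.4, 126.5]
ee_rot: [3.136, 0.002, 1.657]
contact_force: [-0.0, 0.0, -1.3]
finger_gap: 12.8
tcp [ 503.1 -322.4  126.5] brd [-145.  -201.5] yaw 94.94 F [-0.   0.  -1.3] gap 12.8 t 16.68
  lin [0.81, -0.001, 0.1218] yaw -0.02 rows 5.9
```

```bash
python3 -m creep '{"linear":[[0.2,0,0],[0.34,0,0],[0.48,0,0],[0.6,0,0],[0.7,0,0],[0.78,0,0],[0.81,0,0],[0.81,0,0.06],[0.81,0,0.12],[0.81,0,0.12],[0.81,0,0.12]],"yaw":[-0.003,-0.006,-0.01,-0.013,-0.016,-0.02,-0.02,-0.02,-0.02,-0.02,-0.02]}'; python3 - <<'E'
from h import *
plan(b2w(-130,41),45,BY)
j=cams.get_image('top');cv2.imwrite('pics/c7.png',cv2.resize(j['frame'][165:310,230:370],(580,600),interpolation=cv2.INTER_CUBIC)[:,:,::-1])
f=cv2.cvtColor(j['frame'],cv2.COLOR_RGB2HSV);m=cv2.inRange(f,np.array((8,40,185)),np.array((30,150,255)));n=np.zeros_like(m);n[170:275,260:345]=m[170:275,260:345]
cs=max(cv2.findContours(n,0,1)[0],key=cv2.contourArea)[:,0]
w=np.float32([w2b(cast(j,*p,46)) for p in cs]);r=cv2.minAreaRect(w);print(r)
E
```

```text
t: 17.6
tcp_pos: [479.7, -80.5, 86.7]
ee_rot: [-3.137, 0.0, 1.719]
contact_force: [0.9, 0.0, -0.8]
finger_gap: 12.4
tcp [479.7 -80.5  86.7] brd [-132.1   41.2] yaw 98.5 F [ 0.9  0.  -0.8] gap 12.4 t 17.6
  lin [-0.0006, 0.0071, 0.1389] yaw -0.0002 rows 1.0
((37.64442825317383, -8.48263168334961), (82.51940155029297, 80.7275161743164), 0.3426632285118103)
```

View pics/c7.png

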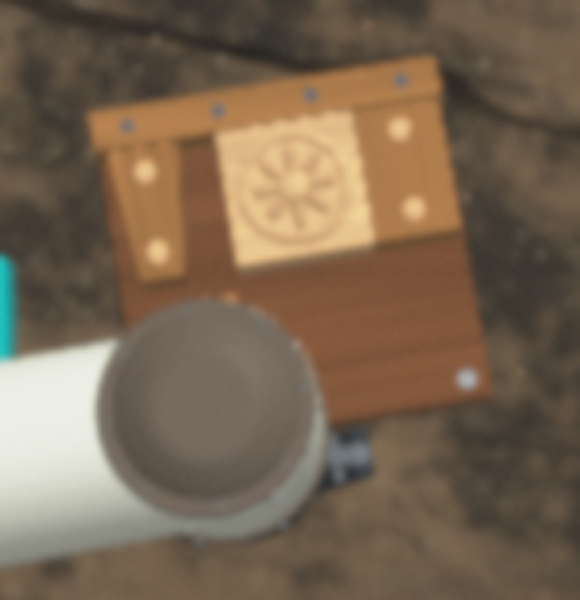

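Block sits flush in the stop–fence corner: edges meet at (355,110)–(372,245), with no gap visible. The strip tip shows at (232,298). I check its line, then lower.

```bash
python3 -c "
from h import *
j=cams.get_image('top')
print(w2b(cast(j,286,237,86.7-25.2+30)))"; python3 -m creep '{"linear":[[0,0,0.05],[0,0,0.1],[0,0,0.137],[0,0,0.137],[0,0,0.137],[0,0,0.137]],"yaw":[0,0,0,0,0,0]}';python3 -c "
from h import *
plan(b2w(-100,41),44.5,BY)"
```

```text
[-30.96879645  35.28650264]
t: 18.2
tcp_pos: [481.7, -80.1, 47.9]
ee_rot: [3.14, 0.0, 1.72]
contact_force: [-0.2, -0.4, 0.0]
finger_gap: 12.9
tcp [481.7 -80.1  47.9] brd [-130.1   41.3] yaw 98.54 F [-0.2 -0.4  0. ] gap 12.9 t 18.2
  lin [-0.001, 0.1003, 0.0114] yaw -0.0 rows 0.7
```

```bash
python3 -m creep '{"linear":[[0,0.02,0.003],[0,0.04,0.006],[0,0.06,0.008],[0,0.06,0.008],[0,0.06,0.008]],"yaw":[0,0,0,0,0]}';python3 - <<'E'
from h import *
plan(b2w(-100,41),44.5,BY)
j=cams.get_image('top');f=cv2.cvtColor(j['frame'],cv2.COLOR_RGB2HSV)
z=49
for x in (-30,-24,-18,-12,-8,-5,-2):
    print(x,' '.join('%d'%f[tuple(np.round(proj(j,(*b2w(x,y),z))[::-1]).astype(int))][2] for y in range(24,66,2)))
s=cams.get_image('side');cv2.imwrite('pics/s8.png',cv2.resize(s['frame'][205:285,270:400],(780,480),interpolation=cv2.INTER_CUBIC)[:,:,::-1])
for n,y in (('L',48),('R',34)): print(n,(proj(s,(*b2w(-7,y),49))-[270,205])*6)
E
```

```text
t: 18.62
tcp_pos: [499.2, -77.1, 44.5]
ee_rot: [3.141, -0.0, 1.72]
contact_force: [-0.7, 0.8, 0.3]
finger_gap: 12.9
tcp [499.2 -77.1  44.5] brd [-112.3   41.6] yaw 98.55 F [-0.7  0.8  0.3] gap 12.9 t 18.62
  lin [-0.0021, 0.0412, 0.0002] yaw 0.0 rows 0.3
-30 119 121 123 124 126 126 126 125 125 125 125 126 124 124 122 121 121 120 120 118 118
-24 118 118 118 120 121 122 123 123 124 123 122 123 122 121 121 121 120 119 119 118 118
-18 131 126 121 121 118 118 118 119 119 119 119 121 120 119 119 118 118 119 118 118 117
-12 123 123 121 125 127 128 128 121 120 118 118 118 118 117 115 116 115 115 115 115 115
-8 132 132 135 138 133 130 128 128 123 122 122 117 117 117 117 118 117 118 118 116 116
-5 160 165 165 166 154 133 123 122 122 122 121 116 113 112 115 115 115 117 118 127 138
-2 230 211 209 187 187 149 122 118 118 118 118 116 116 116 116 114 114 115 121 136 154
L [330.49952796 116.51309323]
R [334.28278103 130.45235991]
```

View pics/s8.png

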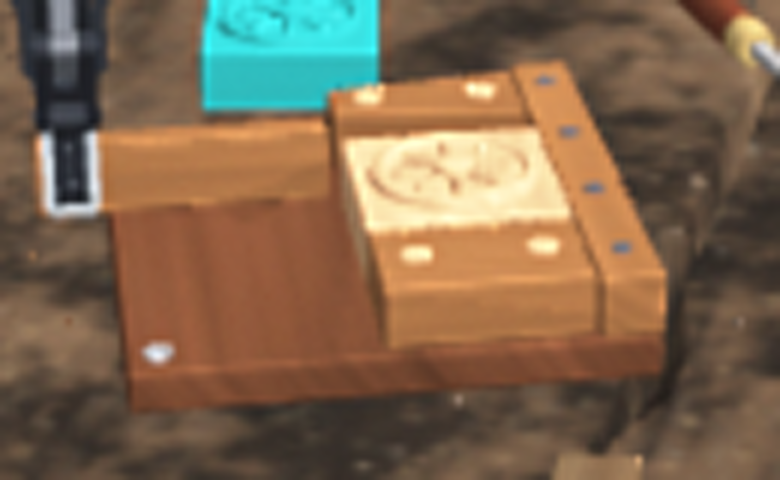

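The side view is clear. The strip's front end is at (328,135) and the block's rear-left corner at (343,138), so the strip is barely clear of the block. I shift 2.5 mm towards the cleat and slide in, watching the force.

```bash
python3 -m creep '{"linear":[[0.008,0,0],[0.008,0.015,0],[0.008,0.03,0],[0.008,0.045,0],[0.008,0.06,0],[0.008,0.08,0],[0.008,0.1,0],[0.008,0.1,0]],"yaw":[0,0,0,0,0,0,0,0]}';python3 -c "
from h import *
plan(b2w(-29,44),44.5,BY)"
```

```text
t: 19.38
tcp_pos: [529.7, -70.2, 44.6]
ee_rot: [3.14, 0.0, 1.72]
contact_force: [-0.3, -0.2, -0.6]
finger_gap: 12.8
tcp [529.7 -70.2  44.6] brd [-81.2  43.9] yaw 98.57 F [-0.3 -0.2 -0.6] gap 12.8 t 19.38
  lin [0.0002, 0.1739, 0.0003] yaw 0.0001 rows 1.3
```

Free so far, with the front about 24 mm into the slot.

```bash
python3 -m creep '{"linear":[[0,0.02,0],[0,0.04,0],[0,0.06,0],[0,0.08,0],[0,0.1,0],[0,0.12,0],[0,0.135,0],[0,0.15,0],[0,0.155,0],[0,0.16,0]],"yaw":[0,0,0,0,0,0,0,0,0,0]}';python3 -c "
from h import *
plan(b2w(-29,44),44.5,BY)"
```

```text
t: 20.22
tcp_pos: [575.5, -63.2, 44.4]
ee_rot: [-3.141, -0.0, 1.72]
contact_force: [0.4, 0.1, -0.6]
finger_gap: 12.8
tcp [575.5 -63.2  44.4] brd [-34.8  44. ] yaw 98.54 F [ 0.4  0.1 -0.6] gap 12.8 t 20.22
  lin [-0.0001, 0.0193, -0.0003] yaw -0.0 rows 0.1
```

```bash
python3 -m creep '{"linear":[[0,0.005,0.002],[0,0.01,0.003],[0,0.015,0.004],[0,0.02,0.004],[0,0.025,0.004],[0,0.03,0.004],[0,0.03,0.004]],"yaw":[0,0,0,0,0,0,0]}';python3 -c "
from h import *
plan(b2w(-29,44),43.2,BY)"
```

```text
t: 20.8
tcp_pos: [582.6, -62.2, 43.2]
ee_rot: [-3.137, -0.0, 1.72]
contact_force: [-3.8, 0.0, 2.9]
finger_gap: 13.0
tcp [582.6 -62.2  43.2] brd [-27.7  44. ] yaw 98.52 F [-3.8  0.   2.9] gap 13.0 t 20.8
  lin [0.0002, -0.0044, 0.0] yaw -0.0001 rows 0.0
```

```bash
python3 -m creep '{"linear":[[-0.006,0,0],[-0.012,0,0.001],[-0.018,0,0.001],[-0.022,0,0.001],[-0.025,0,0.001],[-0.025,0,0.001]],"yaw":[0,0,0,0,0,0]}';python3 -c "
from h import *
plan(b2w(-29,44),43.2,BY)"
```

```text
t: 21.3
tcp_pos: [583.3, -66.7, 43.2]
ee_rot: [-3.138, -0.003, 1.721]
contact_force: [-8.1, 13.6, 6.1]
finger_gap: 13.0
tcp [583.3 -66.7  43.2] brd [-27.7  39.5] yaw 98.62 F [-8.1 13.6  6.1] gap 13.0 t 21.3
  lin [0.015, -0.0044, 0.0001] yaw 0.0005 rows 0.1
```

```bash
python3 -m creep '{"linear":[[0.008,-0.002,0.001],[0.008,-0.002,0.001],[0.008,-0.002,0.001]],"yaw":[0,0,0]}'; python3 -m creep '{"linear":[[0,0,0],[0,0,0],[0,0,0],[0,0,0],[0,0,-0.1],[0,0,-0.22],[0,0,-0.35],[0,0,-0.35]],"yaw":[0,0,0,0,0,0,0,0]}' 0.4; python3 -c "
from h import *
plan((500,245),150,100)"
```

```text
t: 21.55
tcp_pos: [583.2, -66.3, 43.2]
ee_rot: [-3.139, -0.001, 1.721]
contact_force: [-6.2, 5.1, 6.1]
finger_gap: 13.3
t: 22.22
tcp_pos: [589.6, -67.3, 156.1]
ee_rot: [3.126, 0.003, 1.722]
contact_force: [0.8, 0.3, 1.3]
finger_gap: 51.0
tcp [589.6 -67.3 156.1] brd [-21.5  37.9] yaw 98.64 F [0.8 0.3 1.3] gap 51.0 t 22.22
  lin [1.074, -0.1387, 0.0204] yaw -0.0075 rows 7.8
```

```bash
python3 - <<'E'
from h import *
j=cams.get_image('top');f=cv2.cvtColor(j['frame'],cv2.COLOR_RGB2HSV)
for a in ((143.25,228.2),(146.6,285.6)): print(cast(j,*a,30))
for v in (226,229,232,240,250,260,270,280,283,286,288): print(v,f[v,138:164,2].tolist())
m=cv2.inRange(f,np.array((8,40,185)),np.array((30,150,255)));n=np.zeros_like(m);n[170:275,260:345]=m[170:275,260:345]
E
```

```text
[619.34398936 273.45091667  30.        ]
[482.33099012 259.07813497  30.        ]
226 [177, 177, 186, 194, 200, 206, 212, 216, 220, 224, 227, 228, 229, 230, 231, 231, 232, 233, 234, 234, 235, 235, 236, 236, 236, 237]
229 [175, 181, 190, 197, 205, 210, 214, 218, 222, 224, 226, 228, 229, 230, 231, 232, 232, 233, 234, 234, 235, 236, 236, 236, 237, 237]
232 [176, 186, 195, 203, 207, 213, 216, 219, 221, 224, 226, 228, 229, 230, 231, 232, 232, 233, 234, 235, 235, 236, 236, 237, 237, 236]
240 [188, 198, 205, 210, 215, 218, 220, 223, 224, 225, 227, 228, 229, 231, 232, 233, 233, 234, 234, 235, 236, 236, 236, 236, 236, 237]
250 [204, 209, 214, 216, 219, 221, 223, 225, 227, 228, 230, 230, 232, 232, 233, 233, 234, 235, 236, 236, 236, 236, 236, 237, 236, 236]
260 [216, 220, 221, 224, 225, 226, 227, 229, 230, 231, 232, 232, 232, 233, 234, 234, 235, 235, 236, 236, 236, 236, 236, 236, 236, 236]
270 [223, 225, 225, 227, 228, 229, 229, 231, 232, 232, 233, 233, 234, 234, 235, 235, 236, 236, 236, 236, 236, 236, 236, 236, 236, 236]
280 [226, 227, 228, 229, 230, 231, 231, 232, 232, 233, 234, 234, 234, 235, 235, 236, 236, 236, 236, 236, 236, 236, 236, 236, 236, 235]
283 [226, 227, 229, 229, 230, 231, 232, 232, 233, 234, 234, 234, 234, 235, 235, 236, 236, 236, 236, 236, 236, 236, 236, 236, 236, 236]
286 [226, 228, 229, 230, 231, 231, 232, 233, 233, 233, 234, 234, 235, 235, 235, 236, 236, 236, 236, 236, 236, 236, 236, 236, 236, 235]
288 [227, 228, 229, 230, 231, 231, 232, 233, 233, 234, 234, 234, 235, 235, 236, 236, 237, 236, 236, 236, 236, 236, 236, 236, 236, 236]
```

```bash
python3 -m creep '{"linear":[[0.5,-0.07,0],[0.5,-0.07,0],[0.5,-0.07,0],[0.5,-0.07,0],[0.5,-0.07,0],[0.95,-0.15,0],[0.95,-0.15,0],[0.95,-0.15,0],[0.95,-0.15,0]],"yaw":[0,0,0,0,0,0,0,0,0]}' 0.1; python3 -c "
from h import *
plan((500,245),130,95)"
```

```text
t: 23.02
tcp_pos: [496.7, 211.5, 147.2]
ee_rot: [3.141, -0.0, 1.723]
contact_force: [-0.8, -0.2, -0.1]
finger_gap: 77.2
tcp [496.7 211.5 147.2] brd [-72.  327.4] yaw 98.73 F [-0.8 -0.2 -0.1] gap 77.2 t 23.02
  lin [0.1087, 0.0279, 0.0573] yaw 0.0207 rows 0.9
```

```bash
python3 -c "
from h import *
plan((503,252),27,98.1)"
```

```text
tcp [496.7 211.5 147.2] brd [-72.  327.4] yaw 98.73 F [-0.8 -0.2 -0.1] gap 77.2 t 23.02
  lin [0.1303, 0.0413, 0.4006] yaw 0.0035 rows 3.0
```

```bash
python3 -m creep '{"linear":[[0.13,0.041,0.05],[0.13,0.041,0.15],[0.13,0.041,0.28],[0.13,0.041,0.38],[0.13,0.041,0.395],[0.13,0.041,0.395],[0.13,0.041,0.395]],"yaw":[0.0035,0.0035,0.0035,0.0035,0.0035,0.0035,0.0035]}'; python3 -c "
from h import *
plan((503,252),27,98.1)
i=cams.get_image('wrist');cv2.imwrite('pics/w9.png',i['frame'][:,:,::-1])
f=cv2.cvtColor(i['frame'],cv2.COLOR_RGB2HSV)
for v in (270,285,300,315,330,350): print(v,f[v,250:400:5,2].tolist(),f[v,250:400:5,1].tolist())
"
```

```text
t: 23.6
tcp_pos: [505.0, 248.5, 30.0]
ee_rot: [3.14, -0.0, 1.709]
contact_force: [1.0, -0.2, 0.5]
finger_gap: 76.7
tcp [505.  248.5  30. ] brd [-58.3 362.8] yaw 97.92 F [ 1.  -0.2  0.5] gap 76.7 t 23.6
  lin [0.0123, -0.0049, 0.0099] yaw -0.001 rows 0.1
270 [179, 180, 182, 189, 194, 189, 180, 180, 176, 172, 171, 172, 169, 167, 166, 163, 161, 160, 157, 163, 165, 163, 164, 163, 123, 124, 139, 152, 163, 172] [81, 78, 74, 74, 72, 80, 79, 81, 80, 80, 79, 77, 77, 119, 120, 117, 116, 116, 120, 117, 119, 117, 117, 117, 60, 66, 66, 72, 75, 80]
285 [171, 168, 158, 154, 160, 168, 186, 200, 196, 186, 172, 153, 135, 245, 245, 244, 243, 246, 246, 245, 245, 245, 245, 243, 116, 121, 130, 130, 125, 124] [79, 77, 76, 73, 70, 73, 78, 78, 79, 81, 77, 73, 66, 106, 105, 108, 111, 104, 103, 106, 105, 105, 103, 109, 57, 61, 61, 61, 57, 60]
300 [141, 141, 142, 137, 130, 138, 148, 149, 147, 147, 145, 146, 150, 244, 245, 244, 243, 246, 246, 245, 245, 245, 245, 239, 114, 121, 123, 129, 130, 124] [63, 67, 65, 61, 61, 67, 71, 72, 75, 71, 70, 72, 68, 109, 105, 108, 111, 104, 103, 105, 105, 104, 103, 117, 51, 61, 6
[... 174 characters left out ...]
 61, 59, 52, 51, 50, 57, 57, 61, 63, 65, 64, 66, 111, 105, 108, 112, 104, 103, 105, 105, 103, 105, 121, 65, 69, 75, 77, 77, 72]
330 [140, 135, 131, 127, 121, 117, 119, 132, 144, 147, 146, 147, 147, 242, 245, 244, 243, 246, 246, 245, 245, 245, 245, 204, 121, 119, 132, 151, 168, 180] [69, 66, 64, 60, 57, 54, 54, 58, 60, 68, 68, 69, 69, 113, 106, 108, 111, 104, 103, 105, 106, 103, 106, 123, 61, 58, 66, 69, 76, 78]
350 [137, 137, 130, 127, 131, 140, 147, 166, 179, 179, 183, 185, 186, 238, 244, 244, 243, 246, 246, 245, 245, 245, 245, 177, 188, 200, 202, 194, 189, 181] [67, 69, 67, 66, 64, 73, 69, 75, 74, 76, 74, 73, 71, 117, 108, 110, 111, 103, 104, 103, 105, 105, 107, 94, 79, 82, 82, 80, 82, 79]
```

```bash
python3 -c "
from h import *
i=cams.get_image('wrist')
f=cv2.cvtColor(i['frame'],cv2.COLOR_RGB2HSV);print(f[270:290,340,2].tolist())
for v in (276,280): print(wcast(i,340,v,30))
print(wcast(i,340,340,30));plan((503,252),27,98.1)"
```

```text
[183, 206, 228, 241, 245, 246, 246, 246, 246, 246, 246, 246, 246, 246, 246, 246, 246, 246, 246, 246]
[483.89163016 251.51457401  30.        ]
[485.37654747 251.74678345  30.        ]
[509.54005838 255.59087808  30.        ]
tcp [505.5 249.2  31.3] brd [-57.7 363.4] yaw 97.91 F [ 0.2  0.7 -0.4] gap 76.9 t 23.7
  lin [0.0105, -0.0068, 0.0143] yaw -0.001 rows 0.1
```

```bash
python3 -m creep '{"linear":[[0.018,-0.007,0.006],[0.018,-0.007,0.015],[0.018,-0.007,0.015],[0.018,-0.007,0.015]],"yaw":[-0.006,-0.006,-0.006,-0.006]}'; python3 -m creep '{"linear":[[0,0,0],[0,0,0],[0,0,0],[0,0,0],[0,0,0],[0,0,0],[0,0,0],[0,0,0]],"yaw":[0,0,0,0,0,0,0,0]}' 1 110; python3 -c "
from h import *
plan((503,252),140,98.1)"
```

```text
t: 24.03
tcp_pos: [501.2, 253.7, 25.2]
ee_rot: [3.141, -0.0, 1.728]
contact_force: [1.0, 0.3, -0.0]
finger_gap: 76.6
t: 24.7
tcp_pos: [501.3, 253.6, 25.0]
ee_rot: [3.141, -0.0, 1.728]
contact_force: [-1.0, 0.9, 3.2]
finger_gap: 18.1
tcp [501.3 253.6  25. ] brd [-61.1 368.4] yaw 99.0 F [-1.   0.9  3.2] gap 18.1 t 24.7
  lin [-0.0062, 0.0047, -0.3833] yaw 0.005 rows 2.8
```

```bash
python3 -m creep '{"linear":[[0,0,-0.08],[0,0,-0.18],[0,0,-0.28],[0,0,-0.35],[0,0,-0.35]],"yaw":[0,0,0,0,0]}'; python3 -c "
from h import *
plan(b2w(-170,62.3),100,BY-2.86)"
```

```text
t: 25.12
tcp_pos: [503.4, 255.2, 134.4]
ee_rot: [3.133, -0.004, 1.729]
contact_force: [0.3, 0.7, -0.1]
finger_gap: 18.1
tcp [503.4 255.2 134.4] brd [-58.8 369.6] yaw 99.05 F [ 0.3  0.7 -0.1] gap 18.1 t 25.12
  lin [-1.0212, -0.3797, 0.1148] yaw 0.0187 rows 7.9
```

```bash
python3 -m creep '{"linear":[[-0.12,-0.05,0],[-0.24,-0.1,0],[-0.36,-0.15,0],[-0.48,-0.2,0],[-0.6,-0.25,0],[-0.72,-0.3,0],[-0.84,-0.34,0],[-0.95,-0.38,0],[-1,-0.38,0.05],[-1,-0.38,0.11],[-1,-0.38,0.11]],"yaw":[0.002,0.004,0.006,0.008,0.01,0.012,0.014,0.016,0.0187,0.0187,0.0187]}'; python3 -c "
from h import *
plan(b2w(-170,62.3),45,BY-2.86)"
```

```text
t: 26.03
tcp_pos: [432.4, -62.1, 93.6]
ee_rot: [-3.134, 0.0, 1.665]
contact_force: [-0.5, -0.1, -0.8]
finger_gap: 17.9
tcp [432.4 -62.1  93.6] brd [-176.2   66.4] yaw 95.4 F [-0.5 -0.1 -0.8] gap 17.9 t 26.03
  lin [-0.0125, 0.0213, 0.1619] yaw -0.0016 rows 1.2
```

```bash
python3 -m creep '{"linear":[[-0.012,0,0.05],[-0.012,0,0.1],[-0.012,0,0.15],[-0.012,0.0,0.16],[-0.012,0.0,0.16],[-0.012,0.0,0.16]],"yaw":[-0.001,-0.001,-0.001,-0.001,-0.001,-0.001]}'; python3 - <<'E'
from h import *
plan(b2w(-150,61.3),44.5,BY-2.86)
s=cams.get_image('side');cv2.imwrite('pics/s10.png',cv2.resize(s['frame'][195:285,250:400],(800,480),interpolation=cv2.INTER_CUBIC)[:,:,::-1])
E
```

```text
t: 26.53
tcp_pos: [436.2, -63.9, 49.1]
ee_rot: [3.141, 0.0, 1.673]
contact_force: [1.1, 0.7, -0.7]
finger_gap: 18.1
tcp [436.2 -63.9  49.1] brd [-172.7   64.1] yaw 95.87 F [ 1.1  0.7 -0.7] gap 18.1 t 26.53
  lin [-0.0058, 0.0761, 0.0153] yaw 0.001 rows 0.6
```

View pics/s10.png

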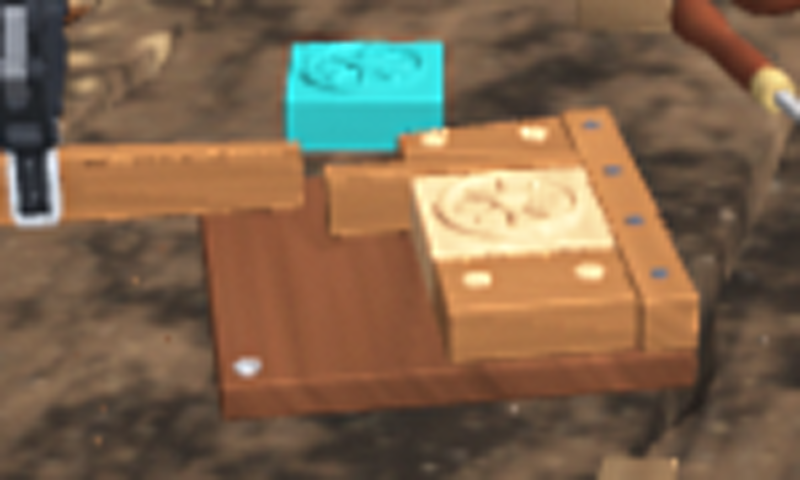

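The strip stands home: its rear end is at (328,200) and it lies along the block. The block is flush in its corner. The wedge tip is at (302,175), just short of the strip and on its cleat side. I insert it.

```bash
python3 -m creep '{"linear":[[-0.006,0,0.01],[-0.006,0.015,0.015],[-0.006,0.03,0.015],[-0.006,0.045,0.015],[-0.006,0.06,0.015],[-0.006,0.076,0.015],[-0.006,0.076,0.015]],"yaw":[0.001,0.001,0.001,0.001,0.001,0.001,0.001]}'; python3 -c "
from h import *
plan(b2w(-110,59.3),44.5,BY-2.86)"
```

```text
t: 27.17
tcp_pos: [460.2, -63.5, 44.4]
ee_rot: [3.14, 0.0, 1.669]
contact_force: [0.4, -0.1, -0.4]
finger_gap: 18.5
tcp [460.2 -63.5  44.4] brd [-148.9   60.9] yaw 95.65 F [ 0.4 -0.1 -0.4] gap 18.5 t 27.17
  lin [0.0011, 0.1296, -0.0005] yaw -0.0002 rows 0.9
```

```bash
python3 -m creep '{"linear":[[0.001,0.02,0],[0.001,0.04,0],[0.001,0.06,0],[0.001,0.08,0],[0.001,0.1,0],[0.001,0.115,0],[0.001,0.13,0],[0.001,0.13,0]],"yaw":[0,0,0,0,0,0,0,0]}'; python3 -c "
from h import *
plan(b2w(-80,57.8),44,BY-2.86)"
```

```text
t: 27.83
tcp_pos: [498.6, -59.4, 44.2]
ee_rot: [3.141, 0.0, 1.669]
contact_force: [0.6, -0.3, -0.5]
finger_gap: 18.1
tcp [498.6 -59.4  44.2] brd [-110.3   59.2] yaw 95.64 F [ 0.6 -0.3 -0.5] gap 18.1 t 27.83
  lin [0.0004, 0.1011, 0.0007] yaw -0.0002 rows 0.7
```

```bash
python3 -m creep '{"linear":[[0,0.015,0],[0,0.03,0],[0,0.045,0.001],[0,0.06,0.002],[0,0.075,0.003],[0,0.09,0.004],[0,0.1,0.004],[0,0.1,0.004]],"yaw":[0,0,0,0,0,0,0,0]}'; python3 -c "
from h import *
plan(b2w(-66,57.1),43,BY-2.86)"
```

```text
t: 28.5
tcp_pos: [528.0, -56.4, 43.1]
ee_rot: [3.141, -0.0, 1.67]
contact_force: [0.2, 2.4, -0.1]
finger_gap: 18.4
tcp [528.  -56.4  43.1] brd [-80.8  57.9] yaw 95.66 F [ 0.2  2.4 -0.1] gap 18.4 t 28.5
  lin [-0.0001, 0.0493, 0.0002] yaw -0.0001 rows 0.4
```

```bash
python3 -m creep '{"linear":[[0.002,0.01,0.001],[0.002,0.02,0.002],[0.002,0.03,0.002],[0.002,0.037,0.002],[0.002,0.044,0.002],[0.002,0.05,0.002],[0.002,0.05,0.002]],"yaw":[0,0,0,0,0,0,0]}'; python3 -c "
from h import *
plan(b2w(-66,57.1),43,BY-2.86)"
```

```text
t: 29.08
tcp_pos: [541.1, -54.5, 43.0]
ee_rot: [-3.139, 0.0, 1.67]
contact_force: [-5.9, 2.1, 8.1]
finger_gap: 18.3
tcp [541.1 -54.5  43. ] brd [-67.5  57.7] yaw 95.68 F [-5.9  2.1  8.1] gap 18.3 t 29.08
  lin [-0.0019, 0.0052, 0.0001] yaw -0.0 rows 0.0
```

```bash
python3 -m creep '{"linear":[[0,0.006,-0.001],[0,0.012,-0.001],[0,0.018,-0.001],[0,0.024,-0.001],[0,0.03,-0.001],[0,0.03,-0.001]],"yaw":[0,0,0,0,0,0]}'; python3 -c "
from h import *
plan(b2w(-66,57.1),43,BY-2.86)"
```

```text
t: 29.58
tcp_pos: [543.3, -54.3, 43.0]
ee_rot: [-3.125, -0.0, 1.668]
contact_force: [-21.0, 5.1, 19.8]
finger_gap: 18.0
tcp [543.3 -54.3  43. ] brd [-65.3  57.6] yaw 95.59 F [-21.    5.1  19.8] gap 18.0 t 29.58
  lin [-0.0019, -0.0021, 0.0001] yaw -0.0005 rows 0.0
```

```bash
python3 -m creep '{"linear":[[0,0.006,-0.002],[0,0.012,-0.004],[0,0.018,-0.006],[0,0.022,-0.006],[0,0.022,-0.006],[0,0.022,-0.006]],"yaw":[0,0,0,0,0,0]}' - 120; python3 - <<'E'
from h import *
plan(b2w(-66,57.1),43,BY-2.86)
o=telemetry.get_obs();print(o['ee_rot'])
s=cams.get_image('side');cv2.imwrite('pics/s11.png',cv2.resize(s['frame'][195:285,250:400],(800,480),interpolation=cv2.INTER_CUBIC)[:,:,::-1])
j=cams.get_image('top');f=cv2.cvtColor(j['frame'],cv2.COLOR_RGB2HSV);m=cv2.inRange(f,np.array((8,40,185)),np.array((30,150,255)));n=np.zeros_like(m);n[170:275,260:345]=m[170:275,260:345]
cs=max(cv2.findContours(n,0,1)[0],key=cv2.contourArea)[:,0]
w=np.float32([w2b(cast(j,*p,46)) for p in cs]);print(cv2.minAreaRect(w))
E
```

```text
t: 30.08
tcp_pos: [543.6, -54.3, 43.0]
ee_rot: [-3.111, -0.001, 1.666]
contact_force: [-28.5, 5.2, 21.1]
finger_gap: 18.2
tcp [543.6 -54.3  43. ] brd [-65.1  57.6] yaw 95.44 F [-28.5   5.2  21.1] gap 18.2 t 30.08
  lin [-0.0018, -0.003, -0.0] yaw -0.0013 rows 0.0
[-3.11071933e+00 -6.48313539e-04  1.66574073e+00]
((37.67658996582031, -8.132072448730469), (81.61119842529297, 80.99029541015625), 0.16768544912338257)
```

```bash
python3 - <<'E'
from h import *
s=cams.get_image('side');g=cv2.GaussianBlur(s['frame'],(3,1),0)[:,:,0].astype(float)
# visible -y faces: strip (y~32.5) and wedge (y axis - half thickness); rows of bottom and top edges vs prediction if resting on board
def chk(n,x,y):
    for e,z in(('bot',18),('top',48)):
        u,v=proj(s,(*b2w(x,y),z));c=g[int(v)-5:int(v)+7,int(round(u))];d=np.abs(np.diff(c))
        print(n,x,e,'pred',round(v,1),'edges',[(int(v)-5+k+1,int(d[k])) for k in np.argsort(-d)[:2]])
for x in(-35,-25,-15): chk('strip',x,32.5)
for x in(-50,-46): chk('wedge',x,46.7)
for x in(-80,): chk('butt',x,48)
o=telemetry.get_obs();print(o['contact_force'],o['joint_efforts'],o['t'])
E
```

```text
strip -35 bot pred 239.3 edges [(np.int64(239), 34), (np.int64(238), 14)]
strip -35 top pred 228.1 edges [(np.int64(225), 26), (np.int64(224), 20)]
strip -25 bot pred 239.1 edges [(np.int64(239), 17), (np.int64(240), 6)]
strip -25 top pred 227.8 edges [(np.int64(223), 119), (np.int64(225), 24)]
strip -15 bot pred 238.8 edges [(np.int64(238), 30), (np.int64(239), 12)]
strip -15 top pred 227.6 edges [(np.int64(223), 92), (np.int64(225), 37)]
wedge -50 bot pred 237.3 edges [(np.int64(237), 33), (np.int64(238), 18)]
wedge -50 top pred 226.1 edges [(np.int64(223), 134), (np.int64(226), 36)]
wedge -46 bot pred 237.1 edges [(np.int64(237), 21), (np.int64(242), 9)]
wedge -46 top pred 226.0 edges [(np.int64(223), 128), (np.int64(226), 34)]
butt -80 bot pred 237.8 edges [(np.int64(237), 33), (np.int64(238), 19)]
butt -80 top pred 226.7 edges [(np.int64(224), 62), (np.int64(223), 55)]
[-27.53845564   5.46408314  21.03467935] [ -1.93452559 -30.05948067  22.56142974   5.64630434   6.82502881
  -0.29313561] 30.2333
```

Bottom edges of strip and wedge match board height to within about a pixel. The wedge is jammed at its expected depth and the push is steady. I hand in.

```bash
python3 -c "
from cell import sign_off
sign_off()"
```

```text
the job is handed in; nothing more can be done
```

The block is clamped in its corner. It sits against the end stop and fence, with the strip up to the stop beside it and the wedge jammed between strip and cleat. I handed in at about 30 s of the 72 s allowed, still gripping the wedge butt at 120 N.

**What went wrong on the way:** on the first withdrawal I opened the jaws too early and dragged the block round by 22°. I squared it against the stop, pushed it to the fence again, and only then placed the strip.

**Last checks:**
- **Block:** it lies square to the board within about 0.2°. It reads (37.7, -8.1) against a nominal home of (35, -9). I put the 1–3 mm difference down to my estimate of where the board lies: the strip and wedge also met their stops 1–2 mm off nominal. I last saw the block flush in its corner before the wedge went in.
- **Strip and wedge:** their lower edges in the side view match board height to within about a pixel. The strip's expected upper edge did not line up with the strongest edge found, probably because the wedge stands behind it there.
- **Wedge:** it stopped with the tip about 20 mm short of the stop, under a steady push of about 28 N. The tool leans about 1.7° and presses down with about 21 N, with the wedge still at resting height.
- **Not checked by eye:** I had used all 12 views, so the final state rests on measurements and forces. I kept paths clear of the other things on the bench, but did not re-measure them at the end.

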